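# Snap the guard cover onto the carving-blade rack and keep it pressed home

## Robot

A 6-joint arm with a two-finger parallel gripper is mounted at the origin on the work surface. World frame = base frame: x ahead of the robot, y to its left, z up, the work surface at z = 0. Lengths are in m, angles in rad, forces in N, time in s.
With the tool pointing down it reaches from about 0.375 to 0.975 m from the base axis. Payload 3.8 kg.
Tool frame: the origin (TCP) lies at the very end of the fingers, on their centre line; the grasp point (between the pads) lies 19 mm behind it; z points along the fingers, y is the direction in which the jaws open and shut (so a half turn about z gives the same grasp; the last joint's range is limited). The gripper opens to 85 mm and grips with 20 to 120 N. Pads are 22 mm wide; open, the fingers measure 114 mm over their backs; the gripper's body (76 mm by 85 mm) begins 54 mm behind the grasp point. The pads swing forward as they close: fully open they stand 13 mm farther back than shut.
Start: joints at [-1.213, 0.264, 1.604, -0, 1.274, -0.037], TCP at [0.26, -0.623, 0.231] pointing down, gripper open.
Joint ranges: [-2.63, 2.63], [-0.94, 2.18], [0.31, 2.57], [-1.31, 4.45], [0, 2.66], [-2.55, 2.55]. Speed limits (rad/s): [2.57, 2.57, 3.14, 3.14, 3.14, 3.14].

## Interface

Orientations are given as a rotation vector (axis times angle).
In Python, from workcell import read_state, read_camera, camera_info, finish_job gives the robot as it stands. The module is installed in compiled form; this text tells all that it offers.
- The arm moves only by the tool play_rows, never from a script. Its argument "motion" is a list of rows, each a list of 5 numbers: the shift along the tool's x, y, z in units of 1000 mm (1.0 is 1000 mm), then the turn about the tool's z in units of 2 pi rad (1.0 is 2 pi rad), then the finger opening in mm, from 0 to 85.4. A call has 1 to 5 rows; each row shifts and turns the commanded pose from where the row before left it, along the tool's axes as they then stand; what a row does not reach is not made up. A row lasts 1/8 s, in which the tool goes at most 62.5 mm and 10.7 degrees, less where a joint would pass 70% of its speed; a pose out of reach is approached as far as the arm can. A call with a number of a shift or a turn outside -1 to 1 is refused whole. A call with a gripper value outside its range is refused whole. The fingers move at their own pace and stop on an object; "squeeze" is the grip in N (left out, the last holds). Time passes only in rows, so rows that do not move let the fingers close. It gives the time, the measured TCP pose, the force and the opening at its end, in the units of the state.
- read_state(): the state, without advancing time (a new reading comes with each control period).
- read_camera(name): name is "scene" or "side" or "wrist"; returns the picture (480x640x3 uint8, red, green, blue); there is no depth.
- camera_info(name): a dict with "intrinsics" (3x3 intrinsics, pixels), "pose" (4x4, takes a point from camera to world coordinates). Camera axes: x right, y down, z forward; pixel columns grow to the right and rows downward; lengths in m; the calibration is good to about 2 mm. The wrist camera is an equidistant fisheye: a pixel r from the principal point sees the ray r / f radians off the axis. A picture is of the moment at which its call begins: read the wrist's pose just before it. camera_info takes no time and is no camera call; for the wrist camera it gives the pose at the moment of the call.
- finish_job(): hands the job in, once; it reports no verdict.
The state is a dict: "time": time; "q": joint angles; "joint_vel": joint speeds; "joint_torque": joint torques, N m; "tool_pos": TCP position; "tcp_rot": TCP orientation; "wrist_force": force on the tool from outside, world axes, zero at the start; "torque": the same for the moment, N m; "width": opening from 0.0 (shut) to 1.0 (fully open).
Only numpy, scipy, OpenCV 4.12 (cv2) and the standard library are available. Lean on these libraries where they do the work, as an engineer would, in place of code of your own. Each camera call takes 0.05 s, during which the arm holds its last target. There are 200 camera calls.

## Task

Pick up the grey guard cover by its grip bar, set it over the bare blades of the wooden blade rack with its beaded ends towards the two steel catches, and press it down until both catches snap over it and it sits fully home on the black seat. Keep pressing down on it firmly: finish still holding it down, do not let go. Leave the knives and other things on the bench where they are.

Things in the scene. Friction and masses are not known exactly. Their poses are not given: they have to be found in the camera images.
- cover: Loose grey plastic cover, a box open below: 136 long (x) x 66 wide (y) x 55 high, inside 123 x 55, 50 deep, 0.1 to 0.2 kg. A round bead 36 wide stands out 4 mm from each end (x) wall, centred 6 mm above the lower edge. A grip bar on top makes it 79 high in all. Origin: centre of the underside, z up. Starts upright on the bench, left or right of the middle. Same when turned half round.
- grip_bar (a point): Middle of the cover's solid grip bar (64 long along x, 18 wide along y, 24 high), 67 mm above the cover's underside, 12 mm above its flat top.
- rack: Blade rack fixed to the bench: dark wooden block 200 long (x) x 96 wide (y) x 26 high; on it a wooden boss with five bare blades up to 74 above the bench. Origin: centre of the underside, z up. On the other side of the bench from the cover. With the cover home, its origin is 30 mm above the rack's and right over it, x along x (either way round), its flat top 85 mm above the bench.
- boss_top (a point): Middle of the top of the boss, 53 mm above the bench. The boss is 120 x 50 up to 46 mm, then a step 112 x 40 that leads the cover on. The cover has 1.5 mm of play each way along x and 2.5 along y round the boss; it must be over it within some 5 mm before going down.
- seat: Black ledge round the foot of the boss, 144 x 74, fixed part of the rack; the cover's lower edge comes to rest on its hard top, 30 mm above the bench. Origin: centre of its underside, 26 mm above the bench.
- catch_a (a joint): Sprung steel catch at the rack's -x end, a rounded bar along y, 8 thick, 44 above the bench, 73 from the rack's centre. Metres: 0 at rest, pushed outward by the bead (3 mm), back near 0 once the bead is under it. Contact begins with the cover's edge 14 mm above the seat; both take 10 to 20 N over 6 mm, then the force drops and they draw the cover down.
- catch_b (a joint): The same catch at the rack's +x end.
- whittling_knife: Bystander: wooden-handled carving knife, 180 long, 16 high, lying between the rack and the cover (mm), to be left alone. Origin at its underside.
- skew_knife: Bystander: wooden-handled knife, 165 long, 16 high, at the left (mm), to be left alone. Origin at its underside.
- gouge: Bystander: black-handled gouge, 190 long, lying at the right (mm), to be left alone. Origin at its underside.
- blank: Bystander: small carving blank of pale wood, 50 x 40 x 34 high (mm), to be left alone. Origin at its underside.
- disc: Bystander: wooden disc, 68 across, 22 high (mm), to be left alone. Origin at its underside.
- glue: Bystander: white glue bottle, 60 across, 160 high (mm), to be left alone. Origin at its underside.
- mallet: Bystander: turned wooden mallet standing on its head, 84 across, 170 high (mm), to be left alone. Origin at its underside.
Not all that is in view belongs to the job. Leave any green, orange or red look-alike of the cover alone.

How it is judged:
By the outcome, as a careful person would: the job done as asked, in the order asked, and still so for the second after the job is handed in, while the arm keeps its last pose, push and grip.
It also fails if it takes over 48 s, if anything falls off the work surface, if the arm or the gripper's body presses on something with over 40 N, if the wrist force passes 120 N, or if a joint passes its speed limit or range.

## Working session

There is one attempt and no reset: what is moved stays moved. The work goes in short steps, Python scripts to look and compute and a tool call to move; the robot and the scene stay as the last step left them, time stands still between calls to the robot, and variables do not carry over. Pictures are saved under pics/ and viewed, about 8 in all and at most 12, crops included, and the job is handed in when it is done.

Besides the shell and the picture viewer there is one more tool, called in YAML: its name, and indented under it one key for each argument. play_rows: Moves the arm, as the interface text tells. Shifts and turns lie within -1 to 1; 1 stands for 1000 mm of shift or 2 pi rad of turn. Its arguments: {"type":"object","properties":{"motion":{"type":"array","items":{"type":"array","items":{"type":"number"}}},"squeeze":{"type":"number"}},"required":["motion"]}

```bash
mkdir -p pics
cat > h.py <<'E'
import numpy as np, cv2
from workcell import *
def snap(n,f):
    im=cv2.cvtColor(read_camera(n),cv2.COLOR_RGB2BGR); cv2.imwrite('pics/'+f,im); return im
def ray(n,u,v,info=None):
    i=info or camera_info(n); K=np.array(i['intrinsics']);P=np.array(i['pose'])
    a=(u-K[0,2])/K[0,0]; b=(v-K[1,2])/K[1,1]
    if n=='wrist':
        r=np.hypot(a,b); s=np.sin(r)/r if r>1e-9 else 1; d=np.array([a*s,b*s,np.cos(r)])
    else: d=np.array([a,b,1.])
    d=P[:3,:3]@d; return P[:3,3],d/np.linalg.norm(d)
def onz(n,u,v,z,info=None):
    o,d=ray(n,u,v,info); return o+d*(z-o[2])/d[2]
def tri(r1,r2):
    A=np.zeros((3,3));b=np.zeros(3)
    for o,d in(r1,r2):
        M=np.eye(3)-np.outer(d,d);A+=M;b+=M@o
    return np.linalg.solve(A,b)
E
python3 - <<'E'
from h import *
for n in('scene','side','wrist'):
    snap(n,n+'0.png'); i=camera_info(n); print(n,np.round(i['intrinsics'],1).tolist(),np.round(i['pose'],3).tolist())
s=read_state();print(s)
E
```

```text
scene [[472.4, 0.0, 319.0], [0.0, 472.4, 239.2], [0.0, 0.0, 1.0]] [[0.004, 0.745, -0.667, 1.304], [1.0, 0.006, 0.013, -0.022], [0.013, -0.667, -0.745, 0.866], [0.0, 0.0, 0.0, 1.0]]
side [[475.7, 0.0, 316.2], [0.0, 475.7, 234.3], [0.0, 0.0, 1.0]] [[0.992, -0.068, 0.104, 0.459], [-0.124, -0.602, 0.789, -0.902], [0.009, -0.795, -0.606, 0.779], [0.0, 0.0, 0.0, 1.0]]
wrist [[371.6, 0.0, 321.5], [0.0, 371.6, 239.9], [0.0, 0.0, 1.0]] [[0.384, -0.89, -0.246, 0.322], [-0.923, -0.371, -0.101, -0.595], [-0.002, 0.266, -0.964, 0.373], [0.0, 0.0, 0.0, 1.0]]
{'time': 0.15, 'q': array([-1.21292051e+00,  2.64566437e-01,  1.60508952e+00,  7.08020419e-06,
        1.27373202e+00, -3.68962673e-02]), 'joint_vel': array([-0.00103099, -0.00273161, -0.00508835,  0.00159256,  0.00146203,
       -0.00066493]), 'joint_torque': array([-1.12009457e-04, -5.15905774e+01, -3.67960703e+01, -8.36715162e-05,
        8.01565853e-03, -2.99499186e-05]), 'tool_pos': array([ 0.25939907, -0.62252654,  0.23024148]), 'tcp_rot': array([-3.07885262e+00, -6.15736724e-01,  4.39911240e-04]), 'wrist_force': array([-0.54389662,  0.16291815,  0.23904687]), 'torque': array([-0.06230555, -0.04958681, -0.01435728]), 'width': 1.001237676470381}
```

View pics/scene0.png

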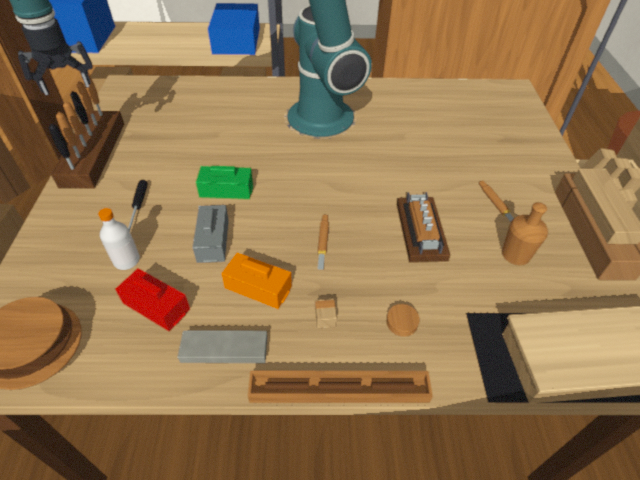

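View pics/side0.png

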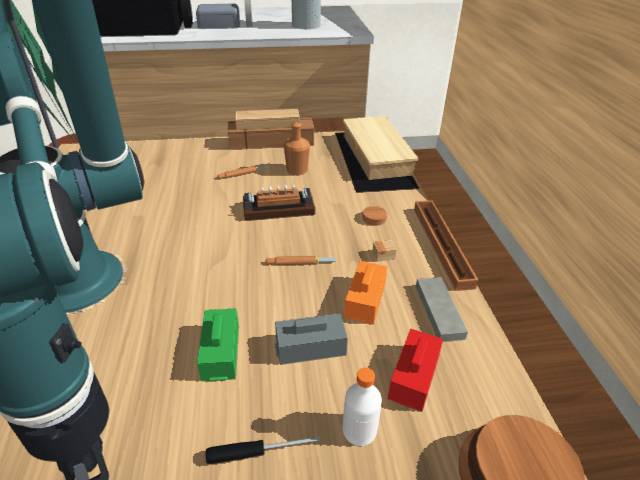

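Candidates: the grey box with a bar at scene (211,233) / side (311,338); a grey slab without a bar at scene (223,347) (a whetstone); and green (225,182), orange (257,279) and red (152,298) look-alikes. Only the first is a grey cover with a grip bar. The rack is at scene (422,228) / side (279,202). I'll confirm with an enlarged crop.

Run:
```python
from h import *
a=cv2.imread('pics/scene0.png');b=cv2.imread('pics/side0.png')
f=lambda im,x,y:cv2.resize(im[y:y+75,x:x+100],(400,300),interpolation=cv2.INTER_CUBIC)
cv2.imwrite('pics/c1.png',np.vstack([np.hstack([f(a,165,195),f(b,262,300)]),np.hstack([f(a,372,188),f(b,230,160)])]))
```

```text
(no output)
```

View pics/c1.png

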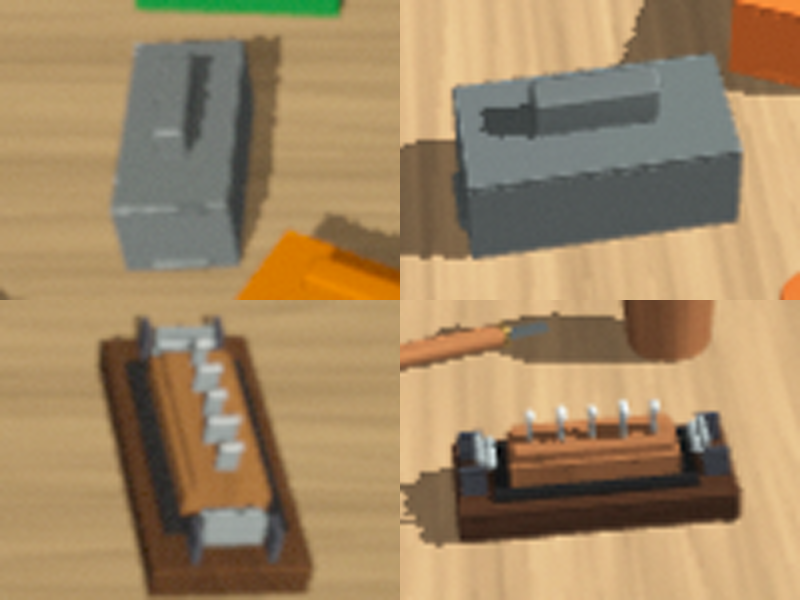

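The crop confirms it: a grey box with a grip bar, and a rack with blades, a black seat and a steel catch at each x end. Now triangulating corners from the two views.

Run:
```python
from h import *
def go(name,S,D):
    P=[]
    for s,d in zip(S,D):
        P.append(tri(ray('scene',*s),ray('side',*d)))
    P=np.array(P);print(name);print(P.round(4),P.mean(0).round(4));return P
P=go('cover top',[(198.75,206.25),(225.75,205.5),(193.25,247),(225.75,247)],[(280,347.5),(275.75,322),(347,338),(340,313.75)])
for a,b in((0,2),(1,3)):
    d=P[b]-P[a];print('yaw',np.degrees(np.arctan2(d[1],d[0])),np.linalg.norm(d))
P=go('rack',[(397,198),(409,256)],[(244.5,213.75),(315,207.5)])
Q=np.array([onz('scene',u,v,.026) for u,v in[(397,198),(433.25,197.5),(409,256),(449.5,255)]]);print(Q.round(4),Q.mean(0))
for a,b in((0,2),(1,3)):
    d=Q[b]-Q[a];print('yaw',np.degrees(np.arctan2(d[1],d[0])),np.linalg.norm(d))
s=read_state()
from scipy.spatial.transform import Rotation as R
print(R.from_rotvec(s['tcp_rot']).as_matrix().round(3))
```

```text
cover top
[[ 0.4694 -0.3035  0.0525]
 [ 0.4653 -0.2376  0.0522]
 [ 0.6012 -0.2946  0.0518]
 [ 0.5981 -0.223   0.0468]] [ 0.5335 -0.2647  0.0508]
yaw 3.869611147094171 0.1321300569849839
yaw 6.278062272778065 0.13373877044387522
rack
[[0.4027 0.1965 0.0235]
 [0.6005 0.2018 0.0255]] [0.5016 0.1991 0.0245]
[[0.4053 0.1959 0.026 ]
 [0.4025 0.2909 0.026 ]
 [0.6015 0.2013 0.026 ]
 [0.5979 0.2964 0.026 ]] [0.50179731 0.2460906  0.026     ]
yaw 1.5751448259236867 0.19627846458893516
yaw 1.6100242252992332 0.19543928461585947
[[ 0.923  0.385 -0.001]
 [ 0.385 -0.923  0.002]
 [ 0.    -0.002 -1.   ]]
```

play_rows:
  motion:
    - [0.04, -0.0225, 0, 0, 85]
    - [0.04, -0.0225, 0, 0, 85]
    - [0.04, -0.0225, 0, 0, 85]
    - [0.04, -0.0225, 0, 0, 85]
    - [0.04, -0.0225, 0, 0, 85]

```text
time: 0.78
tool_pos: [0.4016, -0.4409, 0.2309]
tcp_rot: [-3.08, -0.616, 0.0]
wrist_force: [1.0, -0.0, -1.0]
width: 0.999
```

play_rows:
  motion:
    - [0.04, -0.0225, 0, 0, 85]
    - [0.04, -0.0225, 0, 0, 85]
    - [0.04, -0.0225, 0, 0, 85]
    - [0, 0, 0, 0.025, 85]
    - [0, 0, 0, 0.024, 85]

```text
time: 1.4
tool_pos: [0.4861, -0.3328, 0.2308]
tcp_rot: [-3.138, -0.132, 0.001]
wrist_force: [-0.5, -0.4, 0.3]
width: 0.991
```

Run:
```python
from h import *
import pickle
s=read_state();i=camera_info('wrist');snap('wrist','w1.png');pickle.dump(i,open('w1.pkl','wb'))
print(s['tool_pos'],s['tcp_rot'],s['joint_vel'].round(3),s['wrist_force'])
```

```text
[ 0.48608898 -0.33277776  0.23081421] [-3.13833695e+00 -1.31504827e-01  1.09092225e-03] [-1.500e-02 -0.000e+00 -1.000e-03 -1.000e-03  1.000e-03  1.193e+00] [-0.4967522  -0.39030938  0.30615954]
```

View pics/w1.png

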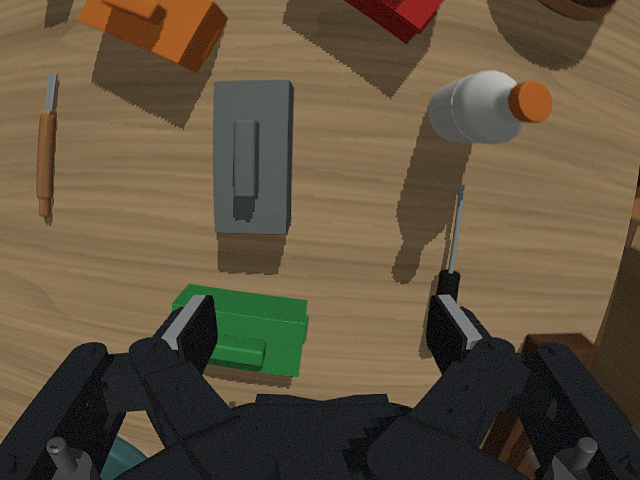

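The wrist view shows the grey cover's flat top roughly (215,82)–(293,82)–(290,233)–(214,233) and its bar top around (245,158), with the green look-alike, glue and knife clear of it. Moving over it and looking again.

play_rows:
  motion:
    - [0.025, -0.032, 0, 0, 85]
    - [0.025, -0.032, 0, 0, 85]
    - [0, 0, 0, 0, 85]

```text
time: 1.82
tool_pos: [0.5309, -0.2638, 0.231]
tcp_rot: [-3.137, -0.144, 0.0]
wrist_force: [0.1, -0.5, 0.1]
width: 0.993
```

Run:
```python
from h import *
import pickle
s=read_state();i=camera_info('wrist');im=snap('wrist','w2.png');pickle.dump(i,open('w2.pkl','wb'))
print(s['tool_pos'],s['tcp_rot'],np.abs(s['joint_vel']).max())
i1=pickle.load(open('w1.pkl','rb'))
Q=np.array([onz('wrist',u,v,.079,i1) for u,v in[(235,121),(257,121),(255,196),(233,196)]]);print(Q.round(4),Q.mean(0))
```

```text
[ 0.53091973 -0.26375973  0.23098714] [-3.13745173e+00 -1.44155698e-01  1.05706355e-04] 0.03790058894943311
[[ 0.5645 -0.2559  0.079 ]
 [ 0.5652 -0.2737  0.079 ]
 [ 0.5048 -0.2758  0.079 ]
 [ 0.5036 -0.2575  0.079 ]] [ 0.53453504 -0.26571014  0.079     ]
```

View pics/w2.png

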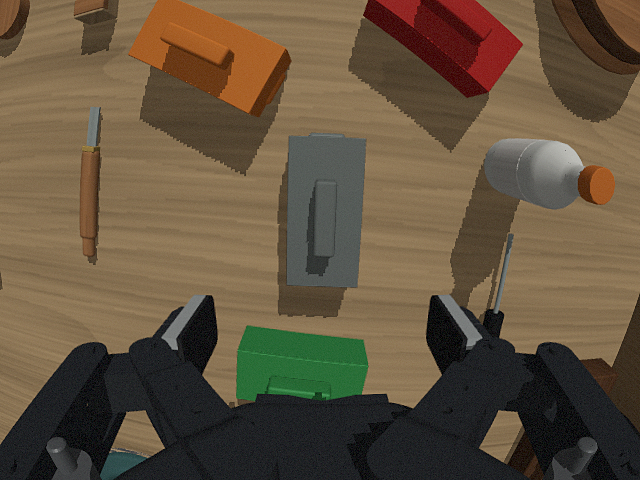

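The bar top is at about (315,181)–(337,181)–(335,257)–(314,257), nearly parallel to the jaws' axis. Next I'll measure height and yaw.

Run:
```python
from h import *
import pickle
i1,i2=[pickle.load(open(f'w{k}.pkl','rb')) for k in(1,2)]
A=[(235,121),(257,121),(255,196),(233,196)];B=[(315,181),(337,181),(335,257),(314,257)]
T=np.array([tri(ray('wrist',*a,i1),ray('wrist',*b,i2)) for a,b in zip(A,B)]);print('bar top tri',T.round(4),T.mean(0).round(4))
Q=np.array([onz('wrist',u,v,.079,i2) for u,v in B]);print(Q.round(4),Q.mean(0).round(4))
F=np.array([onz('wrist',u,v,.055,i2) for u,v in[(289,136),(366,139),(358,287),(287,286)]]);print('flat',F.round(4),F.mean(0).round(4))
for n,P in(('bar',Q),('flat',F)):
    for a,b in((3,0),(2,1)): d=P[b]-P[a];print(n,np.degrees(np.arctan2(d[1],d[0])).round(2),np.linalg.norm(d).round(4))
A=[(215,82),(293,82),(290,233),(214,233)];B=[(289,136),(366,139),(358,287),(287,286)]
T=np.array([tri(ray('wrist',*a,i1),ray('wrist',*b,i2)) for a,b in zip(A,B)]);print('flat tri',T.mean(0).round(4))
# rack as seen in wrist at present? scene only
```

```text
bar top tri [[ 0.5646 -0.2539  0.0711]
 [ 0.5657 -0.2718  0.0678]
 [ 0.5049 -0.276   0.0815]
 [ 0.5043 -0.2586  0.0848]] [ 0.5349 -0.2651  0.0763]
[[ 0.5654 -0.2538  0.079 ]
 [ 0.567  -0.2713  0.079 ]
 [ 0.5038 -0.276   0.079 ]
 [ 0.5022 -0.2585  0.079 ]] [ 0.5346 -0.2649  0.079 ]
flat [[ 0.5994 -0.2282  0.055 ]
 [ 0.603  -0.2936  0.055 ]
 [ 0.4687 -0.302   0.055 ]
 [ 0.4637 -0.2361  0.055 ]] [ 0.5337 -0.265   0.055 ]
bar 4.25 0.0634
bar 4.28 0.0634
flat 3.35 0.136
flat 3.57 0.1346
flat tri [ 0.5341 -0.266   0.0496]
```

play_rows:
  motion:
    - [0.0035, 0.0015, 0.04, 0.0035, 60]
    - [0, 0, 0.05, 0, 50]
    - [0, 0, 0.05, 0, 45]
    - [0, 0, 0.02, 0, 40]
    - [0, 0, 0.009, 0, 40]
  squeeze: 100

```text
time: 2.5
tool_pos: [0.533, -0.2674, 0.0615]
tcp_rot: [-3.139, -0.101, 0.002]
wrist_force: [-0.4, 0.1, 0.5]
width: 0.47
```

play_rows:
  motion:
    - [0, 0, 0, 0, 25]
    - [0, 0, 0, 0, 10]
    - [0, 0, 0, 0, 5]
    - [0, 0, 0, 0, 5]
    - [0, 0, 0, 0, 5]

```text
time: 3.12
tool_pos: [0.535, -0.2675, 0.0641]
tcp_rot: [3.138, 0.102, 0.004]
wrist_force: [-0.2, 0.9, 5.5]
width: 0.178
```

Run:
```python
from h import *
import pickle
s=read_state();print(s['tool_pos'],s['tcp_rot'],s['width']*85.4,s['wrist_force']);i=camera_info('side');im=snap('side','s1.png');w=snap('wrist','w3.png')
cv2.imwrite('pics/c2.png',np.hstack([cv2.resize(im[270:420,220:400],(400,333)),cv2.resize(w,(400,333))]))
```

```text
[ 0.53500103 -0.26749924  0.06409434] [3.13834635 0.10223627 0.00438624] 15.187067295243246 [-0.16836191  0.93630823  5.47956527]
```

View pics/c2.png

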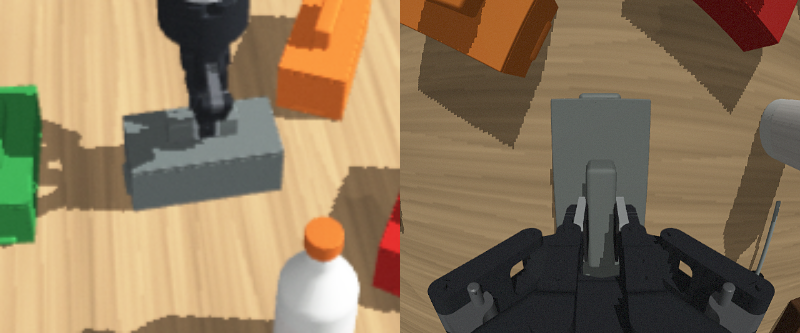

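The jaws are closed on the bar and the tips rest on the cover's top. I'll lift and check.

play_rows:
  motion:
    - [0, 0, -0.01, 0, 5]
    - [0, 0, -0.03, 0, 5]
    - [0, 0, -0.05, 0, 5]
    - [0, 0, -0.05, 0, 5]
    - [0, 0, 0, 0, 5]
  squeeze: 110

```text
time: 3.85
tool_pos: [0.5366, -0.2686, 0.2084]
tcp_rot: [3.135, 0.102, 0.014]
wrist_force: [0.4, -0.5, -1.2]
width: 0.176
```

play_rows:
  motion:
    - [0, -0.05, -0.01, 0, 5]
    - [0, -0.055, 0, 0, 5]
    - [0, -0.055, 0, 0, 5]
    - [0, -0.055, 0, 0, 5]
    - [0, -0.055, 0, 0, 5]

```text
time: 4.47
tool_pos: [0.5145, 0.0042, 0.2107]
tcp_rot: [-3.14, -0.101, 0.004]
wrist_force: [0.6, 0.4, -1.2]
width: 0.176
```

play_rows:
  motion:
    - [0, -0.04, 0, 0, 5]
    - [0, -0.03, 0, 0, 5]
    - [0, -0.02, 0, 0.0055, 5]
    - [0, 0, 0, 0, 5]
    - [0, 0, 0, 0, 5]

```text
time: 5.1
tool_pos: [0.5096, 0.0918, 0.2113]
tcp_rot: [3.14, 0.049, -0.003]
wrist_force: [-0.2, 0.3, -1.3]
width: 0.176
```

Run:
```python
from h import *
import pickle
s=read_state();print(s['tool_pos'],s['tcp_rot'],s['width']*85.4,s['wrist_force'],np.abs(s['joint_vel']).max())
i=camera_info('wrist');w=snap('wrist','w4.png');pickle.dump(i,open('w4.pkl','wb'))
```

```text
[0.50958995 0.09179451 0.21129533] [ 3.14049334e+00  4.87231663e-02 -2.81480218e-03] 15.050586089298717 [-0.18179812  0.2999166  -1.32814522] 0.013569319215082892
```

View pics/w4.png

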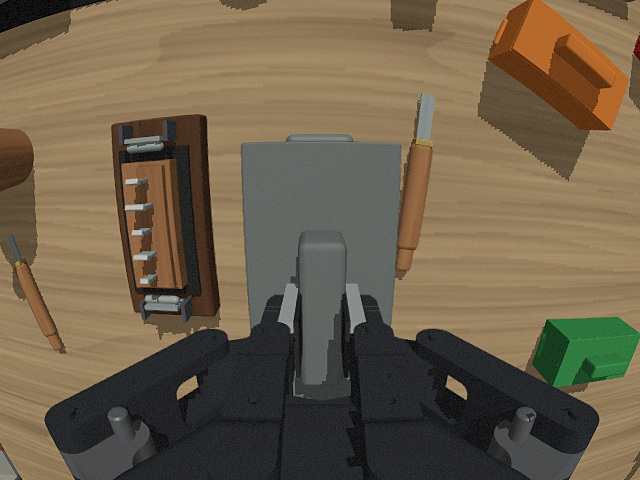

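The cover is held: wrist force is −1.3 N (about 0.13 kg) and the width is steady. The rack is at (112–218, 115–316). I'll enlarge it for exact corners.

Run:
```python
from h import *
w=cv2.imread('pics/w4.png');cv2.imwrite('pics/c3.png',cv2.resize(w[105:330,90:420],(800,545),interpolation=cv2.INTER_CUBIC));print(800/330)
```

```text
2.4242424242424243
```

View pics/c3.png

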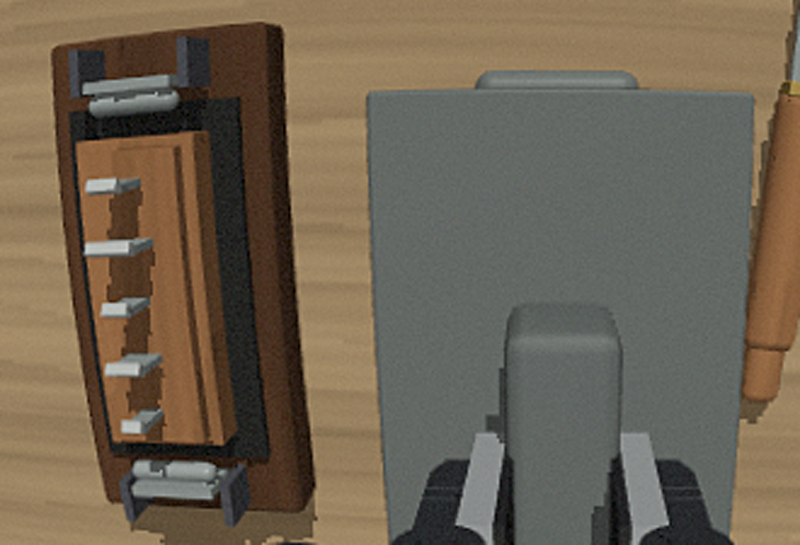

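Run:
```python
from h import *
import pickle
from scipy.optimize import least_squares
i=pickle.load(open('w4.pkl','rb'))
px=lambda x,y:(90+x/2.4242,105+y/2.4242)
L=[('seatTR',240,98,.030,72,-37),('seatBR',269,458,.030,-72,-37),('seatBL',110,458,.030,-72,37),('seatTL',70,112,.030,72,37),
('bossTR',208,131,.046,60,-25),('bossBR',237,440,.046,-60,-25),('blkTL',52,48,.026,100,48),('blkBL',106,503,.026,-100,48),('blkTR',268,23,.026,100,-48),('catB',178,97,.044,73,-18),]
P=np.array([onz('wrist',*px(l[1],l[2]),l[3],i)[:2] for l in L[:-1]]);M=np.array([l[4:] for l in L[:-1]])/1e3
def fit(P,M):
    a=M-M.mean(0);b=P-P.mean(0);th=np.arctan2((a[:,0]*b[:,1]-a[:,1]*b[:,0]).sum(),(a*b).sum());R=np.array([[np.cos(th),-np.sin(th)],[np.sin(th),np.cos(th)]])
    c=P.mean(0)-R@M.mean(0);return c,np.degrees(th),P-(M@R.T+c)
c,th,r=fit(P,M);print('rack',c.round(4),th.round(2));[print(l[0],p.round(4),(1e3*e).round(1)) for l,p,e in zip(L,P,r)]
c,th,r=fit(P[:4],M[:4]);print('seat only',c.round(4),th.round(2),(1e3*r).round(1).tolist())
s=read_state();p=s['tool_pos'];a,b=s['tcp_rot'][:2];yaw=2*np.arctan2(b,a);print('tcp',p,np.degrees(yaw))
for z in(.198,.202,.206):
    A=onz('wrist',*px(367,92),z,i);B=onz('wrist',*px(753,95),z,i);m=(A+B)/2;d=A-B
    y=np.arctan2(-d[0],d[1]);ctr=m[:2]-.068*np.array([np.cos(y),np.sin(y)])
    print(z,'w',np.linalg.norm(d).round(4),'yaw',np.degrees(y).round(2),'ctr',ctr.round(4),'minus tcp',(ctr-p[:2]).round(4))
# bar top far end & heights from scene/side: skip
```

```text
rack [0.4993 0.2478] 2.13
seatTR [0.5722 0.2142] [-0.4  0.7]
seatBR [0.4288 0.2095] [0.1 1.4]
seatBL [0.4234 0.2846] [-2.6  2.5]
seatTL [0.5698 0.2888] [-0.   1.4]
bossTR [0.561  0.2209] [ 0.8 -4.1]
bossBR [0.443  0.2166] [ 2.7 -4. ]
blkTL [0.5962 0.2996] [-1.2  0.1]
blkBL [0.3989 0.293 ] [1.4 0.9]
blkTR [0.6001 0.2045] [-0.9  1. ]
seat only [0.4986 0.2493] 2.01 [[0.4, -0.6], [0.9, -0.2], [-1.9, 0.9], [0.6, 0.0]]
tcp [0.50980965 0.09158446 0.21153657] 1.7365376186828885
0.198 w 0.067 yaw 1.29 ctr [0.5085 0.094 ] minus tcp [-0.0013  0.0024]
0.202 w 0.0653 yaw 1.29 ctr [0.5085 0.094 ] minus tcp [-0.0013  0.0024]
0.206 w 0.0636 yaw 1.29 ctr [0.5085 0.094 ] minus tcp [-0.0013  0.0024]
```

Seat and block corners agree to within 2 mm (rack about (0.499, 0.249), yaw 2°), but the scene view differs by 3 mm. For the fit I'll view the rack head-on from its −x side, where the lateral error cancels against the held cover.

play_rows:
  motion:
    - [-0.04, -0.04, 0, 0, 5]
    - [-0.04, -0.04, 0, 0, 5]
    - [-0.04, -0.04, 0, 0, 5]
    - [-0.03, -0.03, 0, 0, 5]
    - [0, 0, 0, 0, 5]

```text
time: 5.78
tool_pos: [0.3542, 0.2383, 0.2121]
tcp_rot: [-3.141, -0.053, 0.001]
wrist_force: [0.7, -1.0, -0.8]
width: 0.18
```

play_rows:
  motion:
    - [0, 0, 0, 0, 5]
    - [0, 0, 0, 0, 5]

```text
time: 6.02
tool_pos: [0.3567, 0.2368, 0.2123]
tcp_rot: [3.141, 0.045, 0.0]
wrist_force: [0.1, -0.3, -0.4]
width: 0.171
```

Run:
```python
from h import *
import pickle
s=read_state();print(s['tool_pos'],s['tcp_rot'],s['width']*85.4,s['wrist_force'],np.abs(s['joint_vel']).max())
i=camera_info('wrist');w=snap('wrist','w5.png');pickle.dump((i,s['tool_pos'],s['tcp_rot']),open('w5.pkl','wb'))
cv2.imwrite('pics/c4.png',cv2.resize(w[0:300,170:470],(600,600),interpolation=cv2.INTER_CUBIC))
```

```text
[0.35670381 0.23683984 0.21230894] [3.14094916e+00 4.49293928e-02 3.61754154e-04] 14.638559994109135 [ 0.08292025 -0.34995447 -0.40409465] 0.003819038654750073
```

View pics/c4.png

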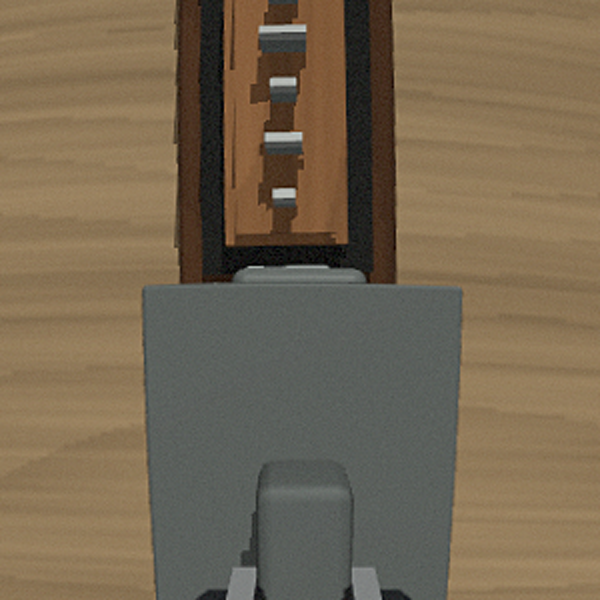

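Run:
```python
from h import *
import pickle
i,p,rv=pickle.load(open('w5.pkl','rb'))
f=lambda x,y,z:onz('wrist',170+x/2,y/2,z,i)[:2]
print('cam',i['pose'][:3,3].round(4))
def mid(n,l,r,y,z):
    a,b=f(l,y,z),f(r,y,z);print(n,'w',np.linalg.norm(a-b).round(4),'mid',((a+b)/2).round(4))
mid('seat260',203,372,260,.030);mid('seat100',200,372,100,.030);mid('seat20',199,372,20,.03)
mid('boss foot 240',226,347,240,.030);mid('boss46 240',226,347,240,.046);mid('boss46 40',221,344,40,.046)
mid('block260',181,397,260,.026);mid('block60',179,394,60,.026)
print('boss near edge', f(286,245,.030),f(286,233,.046),f(286,233,.053))
print('seat near', f(286,268,.03))
for x,y in((283,38),(283,88),(283,142),(284,196)):print('blade',f(x,y,.070))
z=p[2]-.0105
a,b=f(143,285,z),f(462,287,z);m=(a+b)/2;d=a-b;yw=np.arctan2(-d[0],d[1]);print('cover w',np.linalg.norm(d),'yaw',np.degrees(yw),'ctr',m-.068*np.array([np.cos(yw),np.sin(yw)]))
zb=p[2]-.058+.0
mid('bead',233,366,277,zb)
mid('bar top',257,351,500,p[2]+.0135)
print(p,np.degrees(2*np.arctan2(rv[1],rv[0])))
```

```text
cam [0.4245 0.2403 0.3551]
seat260 w 0.0732 mid [0.4334 0.2471]
seat100 w 0.0745 mid [0.5053 0.2498]
seat20 w 0.0759 mid [0.5437 0.2512]
boss foot 240 w 0.0522 mid [0.442  0.2478]
boss46 240 w 0.0496 mid [0.4411 0.2474]
boss46 40 w 0.051 mid [0.528  0.2516]
block260 w 0.0949 mid [0.4338 0.2466]
block60 w 0.095 mid [0.5259 0.2503]
boss near edge [0.43955685 0.24786392] [0.44382161 0.24762574] [0.44338507 0.24745972]
seat near [0.42949    0.24759723]
blade [0.52045594 0.25046189]
blade [0.4995482  0.24981979]
blade [0.47778113 0.2491769 ]
blade [0.45660754 0.24820099]
cover w 0.06600630851833086 yaw 1.2377489464556932 ctr [0.35588641 0.23882344]
bead w 0.0356 mid [0.4254 0.2412]
bar top w 0.0171 mid [0.3851 0.2389]
[0.35670381 0.23683984 0.21230894] 1.6390516992757678
```

Rack centre is about (0.500, 0.2497), yaw 2.1°. The held cover's centre is TCP + (−0.8, +2.0) mm, yaw 1.2°. Moving over the rack.

play_rows:
  motion:
    - [0, 0, 0, -0.0024, 5]
    - [0.05, -0.0015, 0, 0, 5]
    - [0.05, -0.0015, 0, 0, 5]
    - [0.0445, -0.0016, 0, 0, 5]
    - [0, 0, 0.02, 0, 5]
  squeeze: 120

```text
time: 6.7
tool_pos: [0.5047, 0.2491, 0.1936]
tcp_rot: [-3.139, -0.068, -0.008]
wrist_force: [-0.3, 0.2, -0.4]
width: 0.172
```

play_rows:
  motion:
    - [0, 0, 0, 0, 5]
    - [0, 0, 0, 0, 5]
    - [0, 0, 0, 0, 5]

```text
time: 7.08
tool_pos: [0.4995, 0.249, 0.193]
tcp_rot: [-3.14, -0.072, -0.001]
wrist_force: [-0.1, -0.3, -0.7]
width: 0.171
```

Run:
```python
from h import *
s=read_state();p=s['tool_pos'];print(p,np.degrees(2*np.arctan2(s['tcp_rot'][1],s['tcp_rot'][0])),s['wrist_force'])
a=snap('scene','s5.png');b=snap('side','d5.png')
g=lambda im,x,y:cv2.resize(im[y:y+110,x:x+110],(400,400),interpolation=cv2.INTER_CUBIC)
cv2.imwrite('pics/c5.png',np.hstack([g(a,365,150),g(b,225,120)]))
```

```text
[0.49947381 0.24901685 0.19299161] -357.3642324437178 [-0.05007258 -0.28875542 -0.65323484]
```

View pics/c5.png

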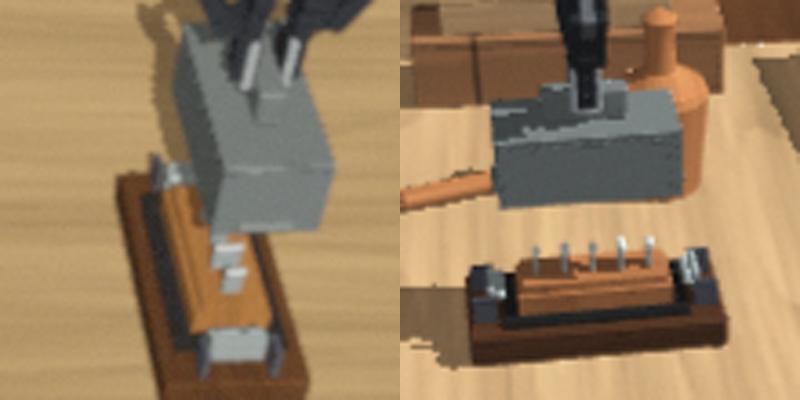

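Both views show the cover level above the rack with the long axes parallel. A small correction, then down to just above the boss.

play_rows:
  motion:
    - [0.0012, 0.0014, 0.02, 0, 5]
    - [0, 0, 0.02, 0, 5]
    - [0, 0, 0.015, 0, 5]
    - [0, 0, 0.01, 0, 5]
    - [0, 0, 0, 0, 5]

```text
time: 7.8
tool_pos: [0.5005, 0.2472, 0.126]
tcp_rot: [3.14, 0.071, -0.003]
wrist_force: [0.4, -0.2, -0.7]
width: 0.174
```

play_rows:
  motion:
    - [0, 0, 0, 0, 5]
    - [0, 0, 0, 0, 5]

```text
time: 8.05
tool_pos: [0.5019, 0.2478, 0.1282]
tcp_rot: [-3.14, -0.071, -0.002]
wrist_force: [0.3, 0.6, 0.0]
width: 0.177
```

Run:
```python
from h import *
s=read_state();p=s['tool_pos'];print(p,np.degrees(2*np.arctan2(s['tcp_rot'][1],s['tcp_rot'][0])),s['wrist_force'],s['torque'])
```

```text
[0.50187448 0.24781523 0.12822594] -357.3957869759856 [0.26233529 0.56206681 0.02977778] [-0.0442064  -0.04245424  0.03808973]
```

play_rows:
  motion:
    - [0, 0, 0.003, 0, 5]
    - [0, 0, 0.003, 0, 5]
    - [0, 0, 0.003, 0, 5]
    - [0, 0, 0.003, 0, 5]
    - [0, 0, 0.002, 0, 5]

```text
time: 8.68
tool_pos: [0.5011, 0.2474, 0.1129]
tcp_rot: [3.141, 0.071, -0.001]
wrist_force: [-0.5, 0.4, -1.5]
width: 0.171
```

play_rows:
  motion:
    - [0, 0, 0, 0, 5]
    - [0, 0, 0, 0, 5]

```text
time: 8.93
tool_pos: [0.5013, 0.2476, 0.1133]
tcp_rot: [-3.141, -0.071, -0.0]
wrist_force: [-0.8, -0.2, -0.7]
width: 0.171
```

play_rows:
  motion:
    - [0, 0, 0.002, 0, 5]
    - [0, 0, 0.002, 0, 5]
    - [0, 0, 0.002, 0, 5]
    - [0, 0, 0, 0, 5]

```text
time: 9.43
tool_pos: [0.501, 0.2476, 0.1081]
tcp_rot: [-3.141, -0.071, 0.001]
wrist_force: [-3.5, -1.3, 4.7]
width: 0.174
```

play_rows:
  motion:
    - [0, 0, 0.002, 0, 5]
    - [0, 0, 0.002, 0, 5]
    - [0, 0, 0, 0, 5]

```text
time: 9.8
tool_pos: [0.5016, 0.2481, 0.1055]
tcp_rot: [-3.14, -0.071, -0.002]
wrist_force: [-5.4, -1.5, 10.3]
width: 0.176
```

Catch or boss contact: −5 N in x means the cover sits slightly too far +x. I'll ease −1 mm and keep pressing.

play_rows:
  motion:
    - [-0.001, 0, 0, 0, 5]
    - [0, 0, 0.002, 0, 5]
    - [0, 0, 0.002, 0, 5]
    - [0, 0, 0, 0, 5]

```text
time: 10.3
tool_pos: [0.5005, 0.2479, 0.0996]
tcp_rot: [-3.14, -0.071, -0.001]
wrist_force: [0.9, 1.5, -1.6]
width: 0.172
```

play_rows:
  motion:
    - [0, 0, 0.002, 0, 5]
    - [0, 0, 0.001, 0, 5]
    - [0, 0, 0, 0, 5]

```text
time: 10.68
tool_pos: [0.4999, 0.247, 0.0955]
tcp_rot: [3.14, 0.071, -0.001]
wrist_force: [1.5, 0.1, -6.3]
width: 0.176
```

play_rows:
  motion:
    - [0, 0, 0.002, 0, 5]
    - [0, 0, 0.001, 0, 5]
    - [0, 0, 0, 0, 5]

```text
time: 11.05
tool_pos: [0.5002, 0.2477, 0.0942]
tcp_rot: [-3.141, -0.071, -0.0]
wrist_force: [-2.0, -0.5, 4.9]
width: 0.176
```

play_rows:
  motion:
    - [0, 0, 0.002, 0, 5]
    - [0, 0, 0, 0, 5]
    - [0, 0, 0, 0, 5]

```text
time: 11.42
tool_pos: [0.5003, 0.2481, 0.0939]
tcp_rot: [-3.14, -0.071, -0.001]
wrist_force: [-7.6, 0.7, 15.8]
width: 0.175
```

The travel has stopped at TCP z 0.094 (underside about 0.029–0.030, as expected) with force rising: it is on the seat. Firm up the press.

play_rows:
  motion:
    - [-0.001, 0, 0.002, 0, 5]
    - [0, 0, 0.0015, 0, 5]
    - [0, 0, 0, 0, 5]
    - [0, 0, 0, 0, 5]

```text
time: 11.92
tool_pos: [0.5003, 0.2487, 0.0936]
tcp_rot: [-3.139, -0.072, -0.004]
wrist_force: [-12.5, -1.9, 30.1]
width: 0.169
```

Run:
```python
from h import *
s=read_state();p=s['tool_pos'];print(p,s['wrist_force'],s['torque'],s['width']*85.4)
a=snap('scene','s6.png');b=snap('side','d6.png')
g=lambda im,x,y:cv2.resize(im[y:y+100,x:x+100],(400,400),interpolation=cv2.INTER_CUBIC)
cv2.imwrite('pics/c6.png',np.hstack([g(a,370,170),g(b,230,135)]))
```

```text
[0.50032209 0.24871021 0.09358279] [-12.45541059  -1.88064265  30.14254082] [-1.1666536   1.98213846 -0.13990884] 14.401228442661857
```

View pics/c6.png

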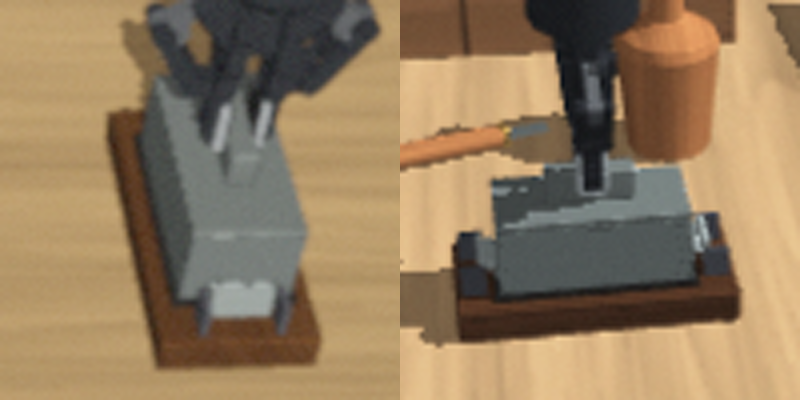

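Both views show the cover down on the black seat, with a catch over the bead at each end. Checking the flat-top height at both ends, and that the push is steady.

play_rows:
  motion:
    - [-0.001, 0, 0.0003, 0, 5]
    - [0, 0, 0, 0, 5]
    - [0, 0, 0, 0, 5]
    - [0, 0, 0, 0, 5]
    - [0, 0, 0, 0, 5]

```text
time: 12.65
tool_pos: [0.5003, 0.2487, 0.0936]
tcp_rot: [-3.139, -0.072, -0.007]
wrist_force: [-10.8, -0.8, 29.2]
width: 0.168
```

Run:
```python
from h import *
for n,s,d in(('highx',(418.25,228.75),(303.25,188.75)),('lowx',(408.75,190),(253.75,192.5))):
    print(n,tri(ray('scene',*s),ray('side',*d)).round(4))
s=read_state();print(s['tool_pos'],s['wrist_force'],s['time'])
```

```text
highx [0.5681 0.2176 0.0815]
lowx [0.4326 0.2148 0.0791]
[0.5003026  0.24873189 0.09358592] [-10.75053667  -0.8111001   29.24866364] 12.65
```

```bash
python3 -c "
from workcell import *
print(finish_job())"
```

```text
the job is handed in; nothing more can be done
None
```

The grey cover is on the blade rack, down on the black seat. The arm is still gripping it at 120 N and pressing down with about 29 N. I handed the job in at about 12.7 s on the robot's clock. The hand-in gives no verdict.

**What the last checks showed**
- **Catches:** the push rose to about 10 N and then reversed to −6 N as the catches drew the cover down. After that it stopped hard at TCP height 0.0936 m, with the force rising. I did not read the catch positions directly; the pictures show a catch over each end.
- **Height:** measured from the scene and side views, the cover's top corners rose about 27 mm and 30 mm from where they stood on the bench (expected 30). Those readings carry a few mm of error. In absolute terms they read 79 and 81 mm against 85 expected, and the same two views also read low on the bench (about 51 mm for 55).
- **Steadiness:** pose and push barely changed over the last 0.7 s.

**What disagreed**
- The scene view put the rack about 3 mm away from where the wrist camera put it. I used the wrist camera's head-on view, because its error cancels against the held cover.
- A sideways force of about −11 N along x remained under the final press. Two small shifts of 1 mm hardly changed it.

I did not touch the knives or other things on the bench. I took no last picture of the whole bench to confirm they had stayed put.

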